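# Clear and start the egg timer while the glued stopper sets

## Robot

A 6-joint arm with a two-finger parallel gripper is mounted at the origin on the work surface. World frame = base frame: x ahead of the robot, y to its left, z up, the work surface at z = 0. Lengths are in m, angles in rad, forces in N, time in s.
With the tool pointing down it reaches from about 0.4 to 0.825 m from the base axis. Payload 7 kg.
Tool frame: the origin (TCP) lies at the very end of the fingers, on their centre line; the grasp point (between the pads) lies 19 mm behind it; z points along the fingers, y is the direction in which the jaws open and shut (so a half turn about z gives the same grasp; the last joint's range is limited). The gripper opens to 85 mm and grips with 20 to 120 N. Pads are 22 mm wide; open, the fingers measure 114 mm over their backs; the gripper's body (76 mm by 85 mm) begins 54 mm behind the grasp point. The pads swing forward as they close: fully open they stand 13 mm farther back than shut.
Start: joints at [1.623, 0.359, 0.012, 0, -1.224, -0.288], TCP at [0.158, 0.656, 0.231] pointing down, gripper open.
Joint ranges: [-3.07, 3.07], [-1.43, 2.12], [-1.02, 1.25], [-3.03, 1.67], [-3.05, -0], [-3.03, 3.03]. Speed limits (rad/s): [2.39, 2.39, 3.01, 3.14, 3.14, 3.14].

## Interface

Orientations are given as a unit quaternion [w, x, y, z].
In Python, from station import arm gives the robot as it stands. The module is installed in compiled form; this text tells all that it offers.
- The arm moves only by the tool servo_tool, never from a script. Its argument "targets" is a list of rows, each a list of 4 numbers: the shift along the tool's x, y, z in cm, then the turn about the tool's z in rad. In form: [[tx, ty, tz, yaw], ...]. A call has 1 to 12 rows; each row shifts and turns the pose as measured when the row begins, along the tool's axes as they then stand; what a row does not reach is not made up. A row lasts 1/10 s, in which the tool goes at most 50 mm and 8.59 degrees, less where a joint would pass 70% of its speed; a pose out of reach is approached as far as the arm can. A call is refused whole if a number of a shift passes 5 or a number of a turn 0.15, either way. A call with a gripper value outside its range is refused whole. "claw" is the closure, from 0 (fully open) to 1 (shut), set as the call begins (left out, the last holds). The fingers move at their own pace and stop on an object; "squeeze" is the grip in N (left out, the last holds). Time passes only in rows, so rows that do not move let the fingers close. It gives the time, the measured TCP pose, the force and the opening at its end, in the units of the state.
- arm.state(): the state, without advancing time (a new reading comes with each control period).
- arm.read_camera(name): name is "scene" or "top" or "wrist"; returns a dict with "pixels" (420x560x3 uint8, red, green, blue), "vertical_fov" (degrees; the focal length in pixels is half the picture's height over the tangent of half this angle, whatever the lens; pixels are square), "cx", "cy" (the principal point, pixels), "rvec" (rotation vector, rad) and "tvec" (3), from world to camera coordinates, as OpenCV has them. Camera axes: x right, y down, z forward; pixel columns grow to the right and rows downward; lengths in m; the calibration is good to about 2 mm. A picture is of the moment at which its call begins. There is no depth.
- arm.hand_in(): hands the job in, once; it reports no verdict.
The state is a dict: "clock": time; "qpos": joint angles; "qvel": joint speeds; "joint_torque": joint torques, N m; "tcp_pos": TCP position; "ee_rot": TCP orientation; "contact_force": force on the tool from outside, world axes, zero at the start; "moment": the same for the moment, N m; "gripper_width": opening from 0.0 (shut) to 1.0 (fully open).
Only numpy, scipy, OpenCV 4.12 (cv2) and the standard library are available. Lean on these libraries where they do the work, as an engineer would, in place of code of your own. Each camera call takes 0.05 s, during which the arm holds its last target. There are 200 camera calls.

## Task

The knob on the cork stopper in the little vise has just been glued and the setting time must be counted on the chrome egg timer. With the closed fingertips press the timer's red clear key well down and let it come up again, then press its green start key well down and draw back. Press slowly and lightly without ramming the keys, do not press the grey minutes key between them, do not shift or lift the timer or any of the other things on the shelf, and do not touch the vise or its stopper.

Things in the scene. Friction and masses are not known exactly. Their poses are not given: they have to be found in the camera images.
- timer: loose chrome digital egg timer lying flat on the shelf, 0.25 kg: rounded box 95 (its x) x 130 (y) x 30 mm. Origin: centre of its underside, z up. Dark-framed display in its +x half; 22 mm from the middle towards -x a row of three round keys 22 mm across, 40 mm apart: red at +y, grey in the middle, green at -y. They stand 8 mm above the case. Yaw within 0.5 rad of the world axes
- clear_top (a point): centre of the top face of the red clear key (22 mm across), 38 mm above the shelf
- minutes_top (a point): centre of the top face of the grey minutes key (22 mm across), in the middle of the row, 40 mm from each neighbour; not to be pressed
- start_top (a point): centre of the top face of the green start key (22 mm across), 38 mm above the shelf
- clear (a joint): red clear key: joint value 0 = up, 0.006 m = fully down. Its spring takes 1 N to begin moving, 5 N at 5 mm and 6 N at the bottom of its 6 mm travel, where it stops hard; a press registers from 4 mm (4.3 N), so 5 to 6 N is right and well over 20 N is ramming it. It comes up when released
- minutes (a joint): grey minutes key, not to be pressed: joint value 0 = up, 0.006 m = fully down. Its spring takes 1 N to begin moving, 5 N at 5 mm and 6 N at the bottom of its 6 mm travel, where it stops hard; a press registers from 4 mm (4.3 N), so 5 to 6 N is right and well over 20 N is ramming it. It comes up when released
- start (a joint): green start key: joint value 0 = up, 0.006 m = fully down. Its spring takes 1 N to begin moving, 5 N at 5 mm and 6 N at the bottom of its 6 mm travel, where it stops hard; a press registers from 4 mm (4.3 N), so 5 to 6 N is right and well over 20 N is ramming it. It comes up when released
- shelf: fixed walnut corner shelf on short legs, its top 120 mm above the counter the robot stands on; all the other listed things stand on it. Origin on the counter; the board reaches 190 mm before and behind it (x), 520 mm to -y and 720 mm to +y; rear lip 150 mm high; at the left end a short wing towards the robot carries tins and glue up to 220 mm above the counter
- vise: tiny dark cast iron bench vise, fixed, clamped to the shelf's front edge; jaws 52 mm wide, holds a cork stopper with a freshly glued walnut knob whose top is 106 mm above the shelf. Origin on the board's top at its front edge; the vise reaches 63 mm inwards (+x), 80 mm outwards (-x) and 30 mm to each side. Not to be touched
- jar: loose open blue glass apothecary jar, 76 mm across, 95 mm high; origin at the centre of its underside
- bowl: loose white bowl with walnuts (one piece), 116 mm across, 67 mm high; origin at the centre of its underside
- nutcracker: loose steel plier nutcracker lying flat, 170 mm long along its x, 52 mm wide, 14 mm high; origin on its underside near the middle
- eggcup: loose blue egg cup with a brown egg (one piece), 48 mm across, 80 mm high; origin at the centre of its underside
- mill: loose wooden pepper mill, 56 mm across, 143 mm high; origin at the centre of its underside
There are look-alikes about, which are no part of the job. Of the things that look like the mill, the larger one is meant.

How it is judged:
By the outcome, as a careful person would: the job done as asked, in the order asked, and still so for the second after the job is handed in, with the robot touching nothing.
It also fails if it takes over 42 s, if anything falls off the work surface, if the arm or the gripper's body presses on something with over 40 N, if the wrist force passes 120 N, or if a joint passes its speed limit or range.

## Working session

There is one attempt and no reset: what is moved stays moved. The work goes in short steps, Python scripts to look and compute and a tool call to move; the robot and the scene stay as the last step left them, time stands still between calls to the robot, and variables do not carry over. Pictures are saved under pics/ and viewed, about 8 in all and at most 12, crops included, and the job is handed in when it is done.

Besides the shell and the picture viewer there is one more tool, called in YAML: its name, and indented under it one key for each argument. servo_tool: Moves the arm, as the interface text tells. Its arguments: {"type":"object","properties":{"targets":{"type":"array","items":{"type":"array","items":{"type":"number"}}},"claw":{"type":"number"},"squeeze":{"type":"number"}},"required":["targets"]}

```bash
mkdir -p pics; cat > h.py <<'E'
import numpy as np,cv2
from station import arm
def snap(n,f):
    c=arm.read_camera(n); cv2.imwrite(f'pics/{f}.png',c['pixels'][:,:,::-1]); np.savez(f'pics/{f}.npz',**c); return c
def ray(f,uv,z):
    c=np.load(f'pics/{f}.npz'); R=cv2.Rodrigues(c['rvec'])[0]; t=c['tvec'].ravel()
    fl=c['pixels'].shape[0]/2/np.tan(np.radians(c['vertical_fov'])/2)
    d=R.T@np.array([(uv[0]-c['cx'])/fl,(uv[1]-c['cy'])/fl,1]); o=-R.T@t
    return o+d*(z-o[2])/d[2]
def proj(f,p):
    c=np.load(f'pics/{f}.npz'); R=cv2.Rodrigues(c['rvec'])[0]; t=c['tvec'].ravel()
    fl=c['pixels'].shape[0]/2/np.tan(np.radians(c['vertical_fov'])/2)
    q=R@np.array(p)+t; return q[:2]/q[2]*fl+[c['cx'],c['cy']]
E
python3 - <<'E'
from h import *
for n in ['top','scene']: snap(n,n+'1')
a=cv2.imread('pics/top1.png');b=cv2.imread('pics/scene1.png')
print(arm.state())
E
```

```text
{'clock': 0.1, 'qpos': array([ 1.62309274e+00,  3.59310837e-01,  1.11001569e-02, -2.93340296e-04,
       -1.22412596e+00, -2.88084816e-01]), 'qvel': array([-0.00032043, -0.00075402,  0.0010816 ,  0.00182663, -0.00042525,
        0.00035403]), 'joint_torque': array([-1.98228561e-03, -5.84765482e+01,  2.94112694e+01,  6.95468813e+00,
       -3.11913427e-03,  1.57536073e-05]), 'tcp_pos': array([0.15762906, 0.65585918, 0.23044109]), 'ee_rot': array([ 7.82387763e-04,  9.93052345e-01, -1.17670848e-01, -5.47208397e-06]), 'contact_force': array([-0.32485072, -0.02665595, -0.29107006]), 'moment': array([-0.00829839, -0.01763189, -0.00202712]), 'gripper_width': 0.9943670685367103}
```

View pics/top1.png

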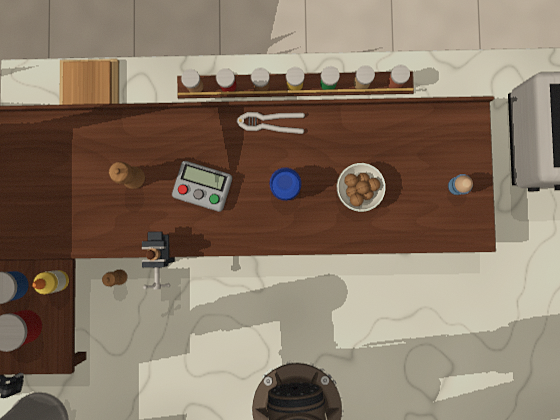

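View pics/scene1.png

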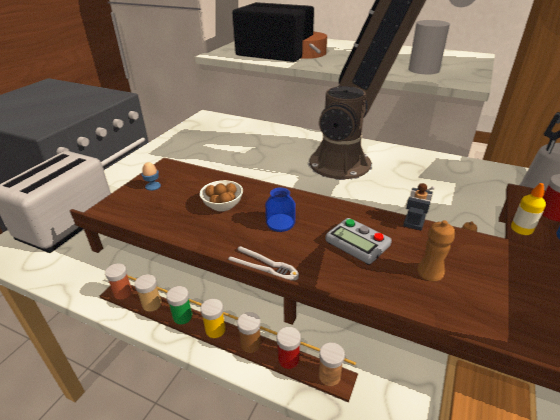

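The top view shows the timer at about (202,186), with red at (183,189), grey at (199,194) and green at (214,199). The vise is in front-left at (154,250) and the mill at (125,175). I'll measure these on an enlarged crop.

```bash
python3 - <<'E'
from h import *
a=cv2.imread('pics/top1.png'); s=cv2.imread('pics/scene1.png')
c1=cv2.resize(a[150:290,95:245],None,fx=4,fy=4,interpolation=cv2.INTER_CUBIC)
cv2.imwrite('pics/c1.png',c1)
print(proj('top1',[.158,.656,.23]),proj('scene1',[.158,.656,.23]))
for n,f,boxes in (('top1',a,(150,220,165,240)),('scene1',s,(210,260,320,400))):
    y0,y1,x0,x1=boxes; h=cv2.cvtColor(f,cv2.COLOR_BGR2HSV)
    for k,m in (('red',((h[...,0]<6)|(h[...,0]>174))&(h[...,1]>170)&(h[...,2]>130)),('green',(h[...,0]>45)&(h[...,0]<85)&(h[...,1]>120))):
        M=np.zeros(m.shape,np.uint8);M[y0:y1,x0:x1]=m[y0:y1,x0:x1]
        num,l,st,ce=cv2.connectedComponentsWithStats(M); i=1+st[1:,4].argmax(); print(n,k,ce[i],st[i],ray(n,ce[i],.157))
E
```

```text
[  4.81099148 369.77166167] [566.83821417 162.01002862]
top1 red [182.03225806 188.93548387] [178 185   9   9  62] [0.56450849 0.26963203 0.157     ]
top1 green [213.88235294 198.73529412] [210 194   9  10  68] [0.53944862 0.19285339 0.157     ]
scene1 red [378.43859649 236.1754386 ] [374 233   9   8  57] [0.56865916 0.2679764  0.157     ]
scene1 green [349.8490566  222.58490566] [346 219   9   8  53] [0.54572133 0.19234844 0.157     ]
```

View pics/c1.png

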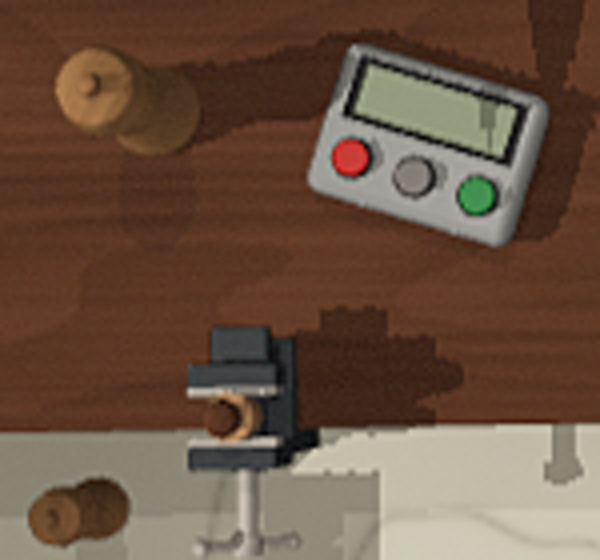

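servo_tool:
  targets:
    - [0, 0, -3, 0]
    - [0, 0, -4, 0]
    - [0, 0, -4, 0]
    - [0, 0, -4, 0]
    - [0, 0, -2, 0]
    - [0, 0, 0, 0]
  claw: 1
  squeeze: 20

```text
clock: 0.7
tcp_pos: [0.1576, 0.6545, 0.4017]
ee_rot: [0.006, 0.993, -0.118, 0.0]
contact_force: [0.2, -0.5, 0.2]
gripper_width: 0.002
```

servo_tool:
  targets:
    - [1.7, 1, 0, 0]
    - [3.4, 2, 0, 0]
    - [3.4, 2, 0, 0]
    - [3.4, 2, 0, 0]
    - [3.4, 2, 0, 0]
    - [3.4, 2, 0, 0]
    - [3.4, 2, 0, 0]
    - [3.4, 2, 0, 0]
    - [3.4, 2, 0, 0]
    - [3.4, 2, 0, 0]
    - [1.7, 1, 0, 0]
    - [0, 0, 0, 0]

```text
clock: 1.9
tcp_pos: [0.4498, 0.3598, 0.3893]
ee_rot: [0.017, 0.993, -0.117, -0.004]
contact_force: [-1.0, 0.8, 0.1]
gripper_width: -0.003
```

servo_tool:
  targets:
    - [3, 1.5, 0, 0]
    - [3.4, 1.6, 0, 0]
    - [3.4, 1.6, 0, 0]
    - [2.5, 1.2, 0, 0]
    - [1, 0.3, 0, 0]
    - [0, 0, 0, 0]
    - [0, 0, 0, 0]

```text
clock: 2.6
tcp_pos: [0.5648, 0.264, 0.3832]
ee_rot: [0.02, 0.993, -0.117, -0.008]
contact_force: [-0.0, -0.2, 0.7]
gripper_width: 0.001
```

```bash
python3 - <<'E'
from h import *
snap('wrist','w1'); s=arm.state(); print(s['tcp_pos'],s['ee_rot'],s['contact_force'])
from scipy.spatial.transform import Rotation as R
q=s['ee_rot'];print(R.from_quat(np.r_[q[1:],q[0]]).as_matrix().round(3))
h=cv2.cvtColor(cv2.imread('pics/w1.png'),cv2.COLOR_BGR2HSV)
for k,m in (('red',((h[...,0]<6)|(h[...,0]>174))&(h[...,1]>170)&(h[...,2]>100)),('green',(h[...,0]>45)&(h[...,0]<85)&(h[...,1]>120))):
    num,l,st,ce=cv2.connectedComponentsWithStats(m.astype(np.uint8)); i=1+st[1:,4].argmax(); print(k,ce[i],st[i],ray('w1',ce[i],.158))
E
```

```text
[0.56455283 0.26421252 0.38319411] [ 0.02024153  0.99290604 -0.11688418 -0.00812192] [ 0.86055002 -0.5413973  -0.23892915]
[[ 0.973 -0.232 -0.021]
 [-0.232 -0.972 -0.038]
 [-0.011  0.042 -0.999]]
red [261.61616162 176.43434343] [252 167  20  20 297] [0.56748388 0.26822378 0.158     ]
green [331.50187266 181.39325843] [322 173  19  18 267] [0.54280675 0.19253144 0.158     ]
```

View pics/w1.png

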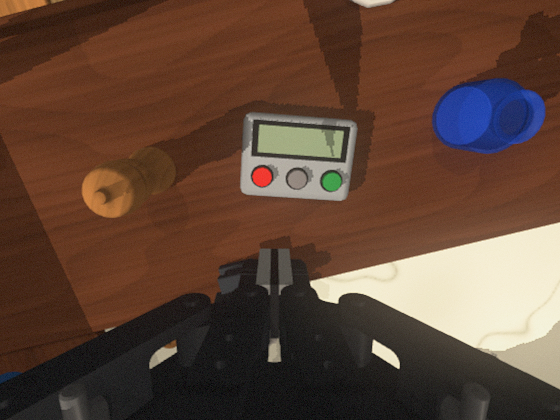

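servo_tool:
  targets:
    - [0.1, -0.2, 2, 0]
    - [0.1, -0.2, 3, 0]
    - [0.1, -0.2, 3, 0]
    - [0.1, -0.2, 3, 0]
    - [0, -0.2, 3, 0]
    - [0, -0.2, 2.5, 0]
    - [0, -0.1, 1.5, 0]
    - [0, 0, 0, 0]
    - [0, 0, 0, 0]
    - [0, 0, 0, 0]

```text
clock: 3.65
tcp_pos: [0.5606, 0.2789, 0.2007]
ee_rot: [0.017, 0.994, -0.11, -0.006]
contact_force: [0.1, -0.3, 0.2]
gripper_width: -0.0
```

```bash
cat > d.py <<'E'
from h import *
import sys
from scipy.spatial.transform import Rotation as R
s=arm.state(); q=s['ee_rot'];M=R.from_quat(np.r_[q[1:],q[0]]).as_matrix()
t=np.array(eval(sys.argv[1])); print(s['clock'],s['tcp_pos'],s['contact_force'],'\ntool cm',(M.T@(t-s['tcp_pos'])*100).round(2),M[:,2].round(3))
E
python3 d.py "[.567,.2685,.162]"
```

```text
3.65 [0.56058221 0.27889979 0.20066946] [ 0.09126647 -0.31715612  0.16857192] 
tool cm [0.88 0.74 3.89] [-0.015 -0.033 -0.999]
```

servo_tool:
  targets:
    - [0.4, 0.4, 0.8, 0]
    - [0.4, 0.3, 0.8, 0]
    - [0.1, 0, 0.5, 0]
    - [0, 0, 0.5, 0]
    - [0, 0, 0.3, 0]
    - [0, 0, 0, 0]
    - [0, 0, 0, 0]

```text
clock: 4.35
tcp_pos: [0.5691, 0.2687, 0.172]
ee_rot: [0.016, 0.994, -0.11, -0.004]
contact_force: [0.1, 0.6, 0.5]
gripper_width: -0.0
```

```bash
python3 d.py "[.567,.2685,.162]"
```

```text
4.35 [0.56911832 0.26873686 0.17201904] [0.06496161 0.60481857 0.54378261] 
tool cm [-0.2   0.04  1.  ] [-0.012 -0.03  -0.999]
```

servo_tool:
  targets:
    - [-0.2, 0, 0.4, 0]
    - [0, 0, 0.3, 0]
    - [0, 0, 0.2, 0]
    - [0, 0, 0.1, 0]
    - [0, 0, 0.1, 0]
    - [0, 0, 0, 0]
    - [0, 0, 0, 0]

```text
clock: 5.05
tcp_pos: [0.5669, 0.2693, 0.1606]
ee_rot: [0.015, 0.994, -0.11, -0.004]
contact_force: [0.3, 0.2, -0.0]
gripper_width: -0.004
```

```bash
python3 d.py "[.567,.2685,.153]"; python3 -c "
from h import *
snap('wrist','w2');snap('scene','s2')
b=cv2.imread('pics/s2.png')[180:280,310:460];cv2.imwrite('pics/s2c.png',cv2.resize(b,None,fx=5,fy=5,interpolation=2))"
```

```text
5.05 [0.56691768 0.26932176 0.16056373] [ 0.27718854  0.2033298  -0.00242206] 
tool cm [0.03 0.05 0.76] [-0.011 -0.03  -0.999]
```

View pics/s2c.png

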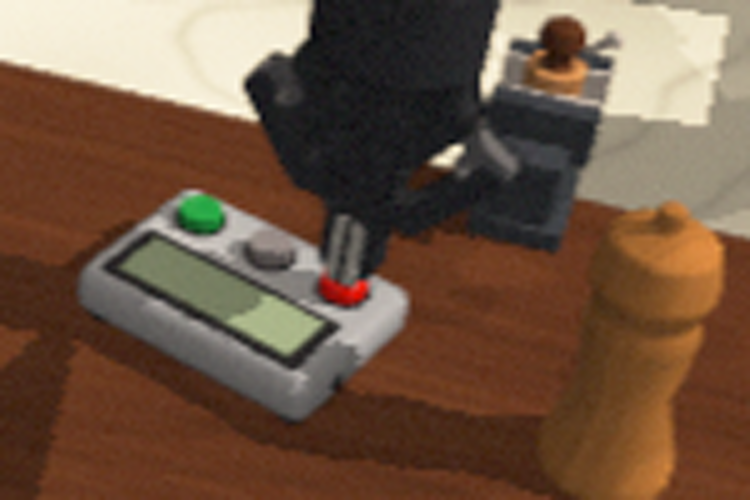

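The scene crop shows the fingertips directly over the red key (345,285), clear of the grey key (270,250), with nothing else touched. Next is a slow press.

servo_tool:
  targets:
    - [0, 0, 0.1, 0]
    - [0, 0, 0.1, 0]
    - [0, 0, 0.1, 0]
    - [0, 0, 0.1, 0]
    - [0, 0, 0.1, 0]
    - [0, 0, 0, 0]

```text
clock: 5.75
tcp_pos: [0.5671, 0.2694, 0.1561]
ee_rot: [0.015, 0.994, -0.11, -0.004]
contact_force: [-1.8, -0.8, 2.8]
gripper_width: -0.011
```

servo_tool:
  targets:
    - [0, 0, 0.1, 0]
    - [0, 0, 0.1, 0]
    - [0, 0, 0.1, 0]

```text
clock: 6.05
tcp_pos: [0.5671, 0.2694, 0.1538]
ee_rot: [0.015, 0.994, -0.11, -0.003]
contact_force: [-1.7, 0.1, 5.2]
gripper_width: 0.003
```

servo_tool:
  targets:
    - [0, 0, 0.08, 0]
    - [0, 0, 0.05, 0]
    - [0, 0, 0, 0]

```text
clock: 6.35
tcp_pos: [0.5672, 0.2694, 0.1529]
ee_rot: [0.015, 0.994, -0.11, -0.003]
contact_force: [-1.8, -0.4, 5.3]
gripper_width: -0.002
```

servo_tool:
  targets:
    - [0, 0, -0.1, 0]
    - [0, 0, -0.2, 0]
    - [0, 0, -0.3, 0]
    - [0, 0, -0.5, 0]
    - [0, 0, -1, 0]
    - [0, 0, -1, 0]
    - [0, 0, -0.5, 0]
    - [0, 0, 0, 0]
    - [0, 0, 0, 0]

```text
clock: 7.25
tcp_pos: [0.5678, 0.2706, 0.1916]
ee_rot: [0.014, 0.994, -0.11, -0.003]
contact_force: [1.6, -0.2, -0.3]
gripper_width: -0.004
```

```bash
python3 d.py "[.543,.1925,.18]"; python3 - <<'E'
from h import *
snap('wrist','w3')
h=cv2.cvtColor(cv2.imread('pics/w3.png'),cv2.COLOR_BGR2HSV)
for k,m in (('red',((h[...,0]<6)|(h[...,0]>174))&(h[...,1]>170)&(h[...,2]>100)),('green',(h[...,0]>45)&(h[...,0]<85)&(h[...,1]>120))):
    num,l,st,ce=cv2.connectedComponentsWithStats(m.astype(np.uint8)); i=1+st[1:,4].argmax(); print(k,ce[i],st[i],ray('w3',ce[i],.158))
E
```

```text
7.25 [0.56784253 0.27060281 0.19155542] [ 1.6009312  -0.19786968 -0.25330921] 
tool cm [-0.71  8.13  1.4 ] [-0.009 -0.028 -1.   ]
red [276.38321678 237.66433566] [258 224  39  29 715] [0.5696414  0.26790438 0.158     ]
green [413.12430633 251.50943396] [396 236  35  32 901] [0.54299066 0.19241886 0.158     ]
```

Green measures (0.543, 0.1924), unchanged. The red blob is partly hidden by the fingers. I'll move over to the green key.

servo_tool:
  targets:
    - [-0.1, 1, 0, 0]
    - [-0.2, 2, 0, 0]
    - [-0.2, 2, 0, 0]
    - [-0.2, 2, 0, 0]
    - [0, 1, 0, 0]
    - [0, 0, 0, 0]
    - [0, 0, 0, 0]

```text
clock: 8.0
tcp_pos: [0.5406, 0.1886, 0.1917]
ee_rot: [0.016, 0.994, -0.11, -0.004]
contact_force: [0.4, 0.6, 0.4]
gripper_width: -0.004
```

```bash
python3 d.py "[.543,.1925,.162]"
```

```text
8.0 [0.54056558 0.18860501 0.1917231 ] [0.37712886 0.61328308 0.35175051] 
tool cm [ 0.17 -0.53  2.96] [-0.012 -0.03  -0.999]
```

servo_tool:
  targets:
    - [0.1, -0.3, 0.4, 0]
    - [0.1, -0.2, 0.8, 0]
    - [0, 0, 0.6, 0]
    - [0, 0, 0.5, 0]
    - [0, 0, 0.3, 0]
    - [0, 0, 0.1, 0]
    - [0, 0, 0, 0]
    - [0, 0, 0, 0]

```text
clock: 8.8
tcp_pos: [0.5439, 0.1947, 0.1602]
ee_rot: [0.017, 0.994, -0.109, -0.005]
contact_force: [-0.4, 0.1, 0.2]
gripper_width: -0.0
```

```bash
python3 d.py "[.543,.1925,.153]"; python3 -c "
from h import *
snap('scene','s4')
b=cv2.imread('pics/s4.png')[180:280,310:460];cv2.imwrite('pics/s4c.png',cv2.resize(b,None,fx=5,fy=5,interpolation=2))"
```

```text
8.8 [0.54385827 0.19465408 0.16023916] [-0.35938675  0.1290642   0.18653734] 
tool cm [-0.03  0.2   0.73] [-0.014 -0.032 -0.999]
```

View pics/s4c.png

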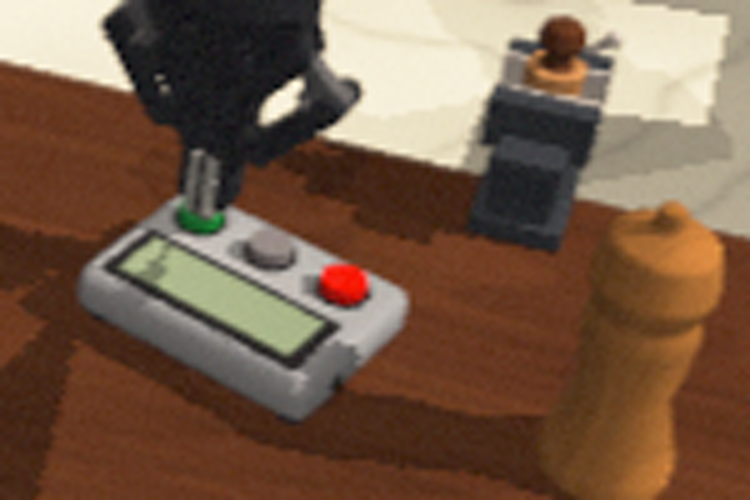

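The timer stands exactly where it was, the red key (345,285) is up again, and the tip is over green (200,215). I'll shift 2 mm to centre it, then press.

servo_tool:
  targets:
    - [0, 0.2, 0, 0]
    - [0, 0, 0, 0]
    - [0, 0, 0.1, 0]
    - [0, 0, 0.1, 0]
    - [0, 0, 0.1, 0]
    - [0, 0, 0.1, 0]
    - [0, 0, 0.1, 0]
    - [0, 0, 0, 0]

```text
clock: 9.65
tcp_pos: [0.5438, 0.1926, 0.1565]
ee_rot: [0.016, 0.994, -0.109, -0.004]
contact_force: [-0.3, 0.6, 1.7]
gripper_width: -0.006
```

servo_tool:
  targets:
    - [0, 0, 0.1, 0]
    - [0, 0, 0.1, 0]
    - [0, 0, 0.1, 0]
    - [0, 0, 0.1, 0]
    - [0, 0, 0, 0]

```text
clock: 10.15
tcp_pos: [0.5439, 0.1926, 0.1532]
ee_rot: [0.016, 0.994, -0.109, -0.004]
contact_force: [-2.7, 0.4, 5.2]
gripper_width: -0.002
```

servo_tool:
  targets:
    - [0, 0, 0.06, 0]
    - [0, 0, 0, 0]

```text
clock: 10.35
tcp_pos: [0.5439, 0.1926, 0.1529]
ee_rot: [0.016, 0.994, -0.109, -0.004]
contact_force: [-2.4, -0.8, 6.3]
gripper_width: -0.007
```

servo_tool:
  targets:
    - [0, 0, -0.1, 0]
    - [0, 0, -0.2, 0]
    - [0, 0, -0.3, 0]
    - [0, 0, -0.5, 0]
    - [0, 0, -1, 0]
    - [0, 0, -2, 0]
    - [0, 0, -3, 0]
    - [0, 0, -3, 0]
    - [0, 0, -3, 0]
    - [0, 0, -1, 0]
    - [0, 0, 0, 0]
    - [0, 0, 0, 0]

```text
clock: 11.55
tcp_pos: [0.5452, 0.1965, 0.3013]
ee_rot: [0.016, 0.994, -0.109, -0.004]
contact_force: [0.6, 0.5, -0.3]
gripper_width: 0.001
```

```bash
python3 - <<'E'
from h import *
snap('scene','s5');snap('wrist','w5')
a=cv2.imread('pics/s1.png') if 0 else cv2.imread('pics/scene1.png');b=cv2.imread('pics/s5.png')
for n in ('scene1','s5'):
    f=cv2.imread(f'pics/{n}.png');h=cv2.cvtColor(f,cv2.COLOR_BGR2HSV)
    for k,m in (('red',((h[...,0]<6)|(h[...,0]>174))&(h[...,1]>170)&(h[...,2]>130)),('green',(h[...,0]>45)&(h[...,0]<85)&(h[...,1]>120))):
        M=m[210:260,320:400].astype(np.uint8); st,ce=cv2.connectedComponentsWithStats(M)[2:]; i=1+st[1:,4].argmax(); print(n,k,ce[i]+[320,210],st[i,4])
cv2.imwrite('pics/e.png',np.hstack([cv2.resize(b[120:300,100:500],None,fx=2,fy=2)]))
E
```

```text
scene1 red [378.43859649 236.1754386 ] 57
scene1 green [349.8490566  222.58490566] 53
s5 red [378.43859649 236.1754386 ] 57
s5 green [349.83333333 222.64814815] 54
```

View pics/e.png

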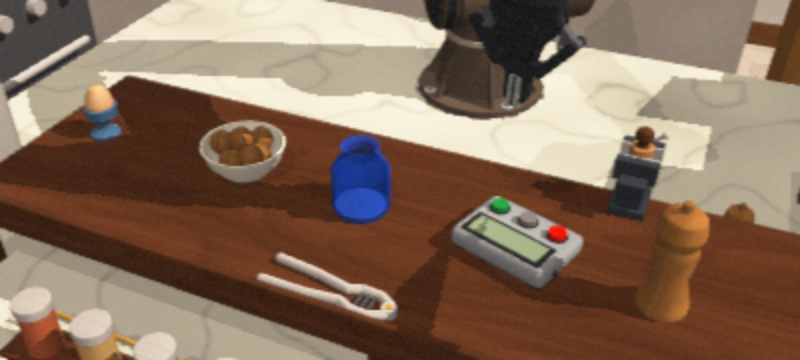

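Both keys are up, everything stands where it was, and the hand is well clear.

```bash
python3 -c "
from station import arm
print(arm.hand_in())"
```

```text
the job is handed in; nothing more can be done
None
```

I pressed the red clear key and let it come up, then pressed the green start key. I then drew the hand back to z 0.30 m and handed in at about 12 s, of the 42 s allowed.

- **Key presses:** the fingertips went to z 0.1529 on both keys, about 5 mm down, past the 4 mm at which a press registers. The force read 5.3 N on red and 6.3 N on green. The key positions weren't read directly, so the depth comes from the fingertip height and the force. The green reading is slightly over the 5 to 6 N asked, and the force readings scatter by roughly 0.5 to 1 N.
- **Sideways force:** about 2 to 2.7 N showed while the keys were held down, but the timer did not move.
- **Final pictures:** the red and green keys sit within 0.1 pixel of where they started and both are up. By eye, the vise with its stopper and the other things look unmoved. The grey key was never approached.
- **Small disagreement:** the cameras placed the keys up to about 6 mm apart in x. I pressed where the wrist view and the average of the other two agreed, and close-ups confirmed the tip was over each key.
- **Hand tilt:** the hand leaned about 2° from straight down, which did no harm.

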